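# Find the hidden catch of the blade safe

## Robot

A 7-joint arm with a two-finger parallel gripper is mounted at the origin on a cart in front of the work surface, level with it; the furniture and walls round the work are solid. World frame = base frame: x ahead of the robot, y to its left, z up, the work surface at z = 0. Lengths are in mm, angles in rad, forces in N, time in s.
With the tool pointing down it reaches from about 425 to 1025 mm from the base axis. Payload 9.4 kg.
Tool frame: the origin (TCP) lies at the very end of the fingers, on their centre line; the grasp point (between the pads) lies 19 mm behind it; z points along the fingers, y is the line along which they close (so a half turn about z gives the same grasp; the last joint's range is limited). The gripper opens to 85 mm and grips with 20 to 120 N. Pads are 22 mm wide; open, the fingers measure 114 mm over their backs; the gripper's body (76 mm by 85 mm) begins 54 mm behind the grasp point. The pads swing forward as they close: fully open they stand 13 mm farther back than shut.
Start: joints at [-1.235, 0.599, -0.003, 1.599, 0.002, 0.943, -0.08], TCP at [290.856, 664.098, 231.275] pointing down, gripper open.
Joint ranges: [-2.57, 2.57], [-0.35, 1.97], [-1.29, 1.29], [0.11, 2.56], [-1.05, 4.19], [0.11, 1.86], [-2.63, 2.63]. Speed limits (rad/s): [2.22, 2.22, 3.01, 3.01, 3.14, 3.14, 3.14].

## Interface

Orientations are given as a unit quaternion [w, x, y, z].
In Python, from cell import read_state, eyes, robot gives the robot as it stands.
- The arm moves only by the tool servo_tool, never from a script. Its argument "commands" is a list of rows, each an object of numbers: "fingers": the closure, from 0 (fully open) to 1 (shut); "x", "y", "z": the shift along the tool's x, y, z in cm; "ax", "ay", "az": the turn, a rotation vector about the tool's x, y, z in degrees. A call has 1 to 8 rows; each row shifts and turns the commanded pose from where the row before left it, along the tool's axes as they then stand; what a row does not reach is not made up. A row lasts 1/8 s, in which the tool goes at most 62.5 mm and 10.7 degrees, less where a joint would pass 70% of its speed; a pose out of reach is approached as far as the arm can. A call with a gripper value outside its range is refused whole. The fingers move at their own pace and stop on an object; the grip force is fixed at half the most. Time passes only in rows, so rows that do not move let the fingers close. It gives the time, the measured TCP pose, the force, the opening and the grip force at its end, in the units of the state.
- read_state(): the state, without advancing time (a new reading comes with each control period).
- eyes.get_image(name): name is "scene" or "top" or "wrist"; returns the picture (480x640x3 uint8, red, green, blue); there is no depth.
- eyes.camera_model(name): a dict with "fx", "fy", "cx", "cy" (pixels), "k1" (the pictures are not rectified: a ray, as slopes to the right and down, at radius r is drawn at 1 + k1 r^2 times it, then the intrinsics apply), "pose" (4x4, takes a point from camera to world coordinates). Camera axes: x right, y up, looking along -z (the intrinsics and any distortion apply to the point x, -y, -z); pixel columns grow to the right and rows downward; lengths in mm; the calibration is good to about 2 mm. A picture is of the moment at which its call begins: read the wrist's pose just before it. camera_model takes no time and is no camera call; for the wrist camera it gives the pose at the moment of the call.
- robot.sign_off(): hands the job in; it is judged then, once.
The state is a dict: "time": time; "joints": joint angles; "joint_vel": joint speeds; "joint_efforts": joint torques, N m; "eef_pos": TCP position; "ee_rot": TCP orientation; "ft_force": force on the tool from outside, world axes, zero at the start; "torque": the same for the moment, N m; "opening": finger opening in mm; "finger_force": force on a finger pad.
Only numpy, scipy, OpenCV 4.12 (cv2) and the standard library are available. Lean on these libraries where they do the work, as an engineer would, in place of code of your own. Each camera call takes 0.05 s, during which the arm holds its last target. There are 200 camera calls.

## Task

The blue blade safe keeps its tray shut with a concealed catch: one of the six green tiles lying flush in its flat white top is a spring push button, the other five look the same but hardly yield. Feel across the tiles with a fingertip, pressing gently on one after another, find the one that gives, and press it in until the orange-fronted tray springs out by itself; then let the button come back up and leave the tray open. Do not pull or touch the tray, and do not pick up, tip or push aside anything standing around or on the safe.

Things in the scene. Friction and masses are not known exactly. Their poses are not given: they have to be found in the camera images.
- blade_safe: blue box with a flat white top and an orange tray front, fixed to the surface. Origin on its underside; x points to its back, y to the left of someone facing its front, z up. It spans x -55 to +55 mm, y -78 to +124 mm, and its flat top is at z = 58 mm. The top left of the tiles (y above 68 mm) is a plain ledge, on which the blue spool stands.
- panel (a point): centre of the field of six square green tiles, on the flat top of the safe; axes as the safe's. The tiles, 40x40 mm, lie flush, centred at x = -22.5 and +22.5 mm, y = -45, 0 and +45 mm from this point, with 4 mm white ribs between. One, a different one each time, is the button; the others sit on stiff rubber and yield only 1 mm at 6 N (4 mm at 24 N).
- catch_tile (a joint): travel of the button tile, wherever it is: 0 = flush, 0.009 m = fully in (straight down). A spring resists with 1 N at first, 7 N fully in, and brings it back. The catch lets go at 4 to 5 mm. Press near the middle of the tile: a fingertip that overlaps a rib is stopped by it.
- blade_tray (a joint): travel of the tray: 0 = shut, 0.035 m = fully sprung out of the front (toward the safe's -x). It is pushed by a light spring and held by the catch; once let go it runs out in under half a second and stays out.
- tray_front (a point): centre of the outer face of the tray front; the tray has an orange front 148 mm wide and 36 mm high that closes flush with the safe's front, its upper edge 41 mm above the work surface (17 mm below the safe's top). Rotary blades lie in it: not to be touched.
- blue_spool: thread spool with blue thread and wooden ends, 38 mm across, 45 mm tall, standing upright on the left ledge of the blade safe; origin at the centre of its underside; a bystander, leave it standing
- orange_tape: roll of orange tape lying flat, 90 mm across, 30 mm high; origin at the centre of its underside; bystander
- thread_cone: cream cone of thread, 54 mm across, 90 mm tall, upright; origin at the centre of its underside; bystander
- green_spool: green thread spool, 31 mm across, 60 mm tall, upright; origin at the centre of its underside; bystander
- tea_mug: speckled tea mug, 90 mm wide, 127 mm over its handle, 100 mm tall, upright; origin on its underside at the middle of its outline with the handle, about 20 mm off the bowl axis toward the handle; bystander
- button_tin: round green tin with a cream lid, 71 mm across, 41 mm tall; origin at the centre of its underside; bystander
- tailor_chalk: light blue flat piece of tailor's chalk, 38x50x6 mm; origin at the centre of its underside; bystander

How it is judged (in metres and radians):
On the way, in this order (a step that is already met when the one before it is completed fails the run):
1. the button tile is pressed in while the tray is still shut (value of joint catch_tile above 0.003 m and value of joint blade_tray below 0.02 m and contact force between the fingers and anything else above 0.5 N).
2. the tray has sprung out (value of joint blade_tray above 0.03 m), for 0.1 s.
At the end, for the whole second after the job is handed in: The tray is out by more than 30 mm of its 35 mm, the button tile is back within 1.5 mm of flush, and every bystander stands upright (within 0.15 rad) within 15 mm of where it was (value of joint blade_tray above 0.03 m and value of joint catch_tile below 0.0015 m and distance of each of blue_spool, orange_tape, thread_cone, green_spool, tea_mug, button_tin, tailor_chalk from where it was at the start of the episode below 0.015 m and angle between each of blue_spool, orange_tape, thread_cone, green_spool, tea_mug, button_tin, tailor_chalk's own z axis and vertical below 0.15 rad); the robot touches nothing.
It fails at once if the fingers press on anything with more than 40 N (contact force between the fingers and anything else above 40 N).
It fails at once if the robot touches the tray (contact force between blade_tray and the fingers above 1 N or contact force between blade_tray and the arm above 1 N).
It fails at once if a bystander is lifted, tipped or moved by more than 15 mm (distance of any of blue_spool, orange_tape, thread_cone, green_spool, tea_mug, button_tin, tailor_chalk from where it was at the start of the episode above 0.015 m or angle between any of blue_spool, orange_tape, thread_cone, green_spool, tea_mug, button_tin, tailor_chalk's own z axis and vertical above 0.15 rad).
It also fails if it takes over 64 s, if anything falls off the work surface, if the arm or the gripper's body presses on something with over 40 N, if the wrist force passes 120 N, or if a joint passes its speed limit or range.

## Working session

There is one attempt and no reset: what is moved stays moved. The work goes in short steps, Python scripts to look and compute and a tool call to move; the robot and the scene stay as the last step left them, time stands still between calls to the robot, and variables do not carry over. Pictures are saved under pics/ and viewed, at most 10 in all, crops included, and the job is handed in when it is done.

Besides the shell and the picture viewer there is one more tool, called after "Call:" by a JSON object that holds its "op" and its "data", one argument or row to a line. servo_tool: Moves the arm, as the interface text tells. Its arguments: {"type":"object","properties":{"commands":{"type":"array","items":{"type":"object","properties":{"fingers":{"type":"number"},"x":{"type":"number"},"y":{"type":"number"},"z":{"type":"number"},"ax":{"type":"number"},"ay":{"type":"number"},"az":{"type":"number"}}}}},"required":["commands"]}

```bash
mkdir -p pics
cat > h.py <<'E'
import numpy as np, cv2
from cell import read_state, eyes, robot
def grab(n,f=None):
    m=eyes.camera_model(n); im=eyes.get_image(n)
    if f: cv2.imwrite('pics/'+f,im[:,:,::-1])
    return im,m
def ray(m,u,v):
    x=(u-m['cx'])/m['fx'];y=(v-m['cy'])/m['fy'];rd=np.hypot(x,y);r=rd
    for _ in range(20): r=rd/(1+m['k1']*r*r)
    s=r/rd if rd>0 else 1
    P=np.array(m['pose']);return P[:3,3],P[:3,:3]@np.array([x*s,-y*s,-1])
def onz(m,u,v,z):
    o,d=ray(m,u,v);return o+d*(z-o[2])/d[2]
def tri(m1,p1,m2,p2):
    o1,d1=ray(m1,*p1);o2,d2=ray(m2,*p2)
    t=np.linalg.lstsq(np.c_[d1,-d2],o2-o1,rcond=None)[0]
    a=o1+t[0]*d1;b=o2+t[1]*d2;return (a+b)/2,np.linalg.norm(a-b)
E
python3 - <<'E'
from h import *
s=read_state();print(s['time'],s['eef_pos'],s['ee_rot'],s['ft_force'])
a,_=grab('scene');b,_=grab('top')
cv2.imwrite('pics/scene.png',a[:,:,::-1]);cv2.imwrite('pics/top.png',b[:,:,::-1]);
E
```

```text
0.0 [290.65528213 663.68577705 230.445981  ] [-8.19016590e-05  2.04877299e-01  9.78787372e-01 -7.51802056e-04] [0.17943659 0.18954528 0.0588246 ]
```

View pics/scene.png

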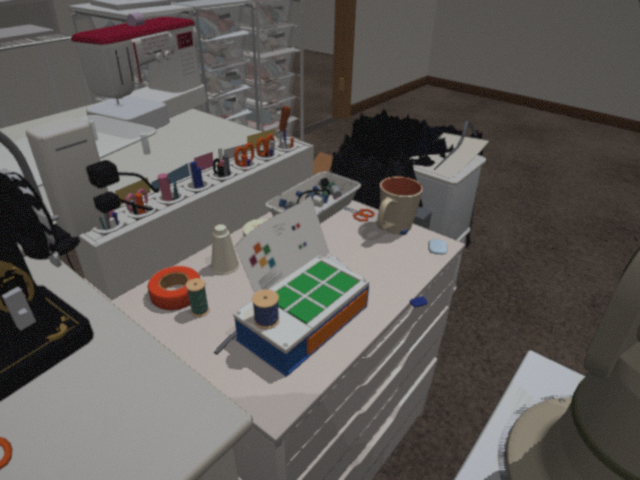

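View pics/top.png

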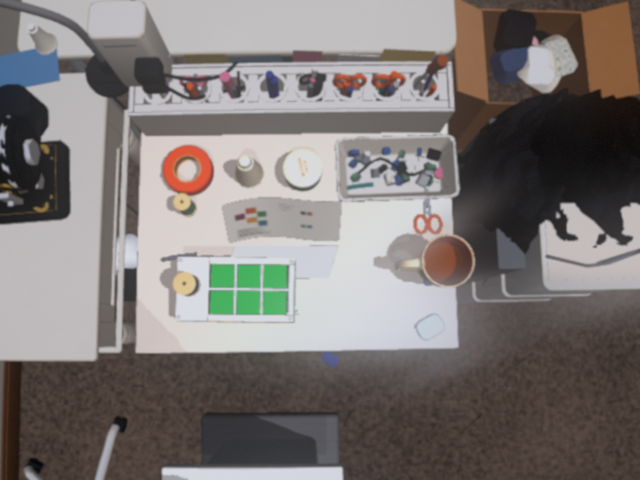

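The scene view shows the safe centre-left with six green tiles around (310,290). The blue spool stands on its ledge at (265,308), and a card is propped up behind it. In the top view the tiles span (208–290, 262–315), with the spool at (185,284) and the mug at (445,260).

Next I'll get the tile centroids in both views.

```bash
cat > t.py <<'E'
from h import *
def tiles(im,amin=100):
    h=cv2.cvtColor(im,cv2.COLOR_RGB2HSV)
    k=cv2.inRange(h,(50,150,70),(75,255,255))
    n,l,st,c=cv2.connectedComponentsWithStats(k,connectivity=4)
    return [(tuple(c[i].round(1)),st[i,4]) for i in range(1,n) if st[i,4]>amin]
if __name__=='__main__':
    C={}
    for n in('scene','top'):
        im,m=grab(n);t=tiles(im);C[n]=(m,t);print(n,t)
        print(np.array(m['pose'])[:3,3])
    m=C['top'][0]
    for c,a in C['top'][1]:print('top',onz(m,*c,58).round(1))
    m=C['scene'][0]
    for c,a in C['scene'][1]:print('scene',onz(m,*c,58).round(1))
E
python3 t.py
```

```text
scene [((np.float64(321.1), np.float64(270.3)), np.int32(232)), ((np.float64(342.2), np.float64(281.5)), np.int32(276)), ((np.float64(303.2), np.float64(283.2)), np.int32(260)), ((np.float64(324.5), np.float64(295.2)), np.int32(307)), ((np.float64(286.1), np.float64(297.1)), np.int32(248)), ((np.float64(304.9), np.float64(310.4)), np.int32(389))]
[101.60220531 440.47868653 534.79003916]
top [((np.float64(222.1), np.float64(275.9)), np.int32(368)), ((np.float64(248.2), np.float64(275.3)), np.int32(387)), ((np.float64(221.0), np.float64(301.7)), np.int32(315))]
[ 392.74189958 -100.38897176 1069.25910805]
top [481.8  45.5  58. ]
top [482.5   0.8  58. ]
top [437.8  47.   58. ]
scene [480.9 -45.7  58. ]
scene [435.5 -44.8  58. ]
scene [4.816e+02 2.000e-01 5.800e+01]
scene [436.4   1.   58. ]
scene [479.6  43.6  58. ]
scene [437.2  47.7  58. ]
```

Casting both views onto z=58 agrees within about 2 mm. That puts the panel at about (459.5, 0.5) with yaw near 0. I'll check the height by triangulation, then measure the spool and the propped card for clearance.

Run:
```python
from h import *
S=eyes.camera_model('scene');T=eyes.camera_model('top')
for n,p,q in [('tileBL',(286.1,297.1),(222.1,275.9)),('tileBM',(303.2,283.2),(248.2,275.3)),('tileFL',(304.9,310.4),(221,301.7)),('spooltop',(265,297),(184.5,284)),('cardTR',(306,204),(340,202)),('cardTL',(241,247),(223,200))]:
    P,e=tri(S,p,T,q);print(n,P.round(1),round(e,1))
print('spool top@103',onz(T,184.5,284,103))
```

```text
tileBL [480.6  44.6  58.4] 2.8
tileBM [482.1   0.5  58.1] 1.1
tileFL [437.8  47.1  57.2] 0.0
spooltop [465.5 100.8 104. ] 1.4
cardTR [ 603.7 -154.3   94.7] 5.7
cardTL [599.4  34.8  97.1] 15.8
spool top@103 [464.97131548 100.58286065 103.        ]
```

Call:
{"op": "servo_tool", "data": {
  "commands": [
    {"fingers":1,"z":-5},
    {"fingers":1,"z":-5}
  ]
}}

```text
invalid input at $.commands[0]: expected keys fingers, x, y, z, ax, ay, az
```

Call:
{"op": "servo_tool", "data": {
  "commands": [
    {"fingers":1,"x":0,"y":0,"z":-5,"ax":0,"ay":0,"az":0},
    {"fingers":1,"x":0,"y":0,"z":-5,"ax":0,"ay":0,"az":0},
    {"fingers":1,"x":-3,"y":-3.86,"z":0,"ax":0,"ay":0,"az":0},
    {"fingers":1,"x":-3,"y":-3.86,"z":0,"ax":0,"ay":0,"az":0},
    {"fingers":1,"x":-3,"y":-3.86,"z":0,"ax":0,"ay":0,"az":0},
    {"fingers":1,"x":-3,"y":-3.86,"z":0,"ax":0,"ay":0,"az":0},
    {"fingers":1,"x":-3,"y":-3.86,"z":0,"ax":0,"ay":0,"az":0},
    {"fingers":1,"x":-3,"y":-3.86,"z":0,"ax":0,"ay":0,"az":0}
  ]
}}

```text
time: 1.2
eef_pos: [363.1, 378.0, 331.3]
ee_rot: [0.0, 0.205, 0.979, 0.0]
ft_force: [1.4, 0.1, 0.0]
opening: 0.1
finger_force: 0.0
```

Call:
{"op": "servo_tool", "data": {
  "commands": [
    {"fingers":1,"x":-3,"y":-3.85,"z":0,"ax":0,"ay":0,"az":0},
    {"fingers":1,"x":-3,"y":-3.85,"z":0,"ax":0,"ay":0,"az":0},
    {"fingers":1,"x":-3,"y":-3.85,"z":0,"ax":0,"ay":0,"az":0},
    {"fingers":1,"x":-3,"y":-3.85,"z":0,"ax":0,"ay":0,"az":0},
    {"fingers":1,"x":-3,"y":-3.85,"z":0,"ax":0,"ay":0,"az":0},
    {"fingers":1,"x":-3,"y":-3.85,"z":0,"ax":0,"ay":0,"az":0},
    {"fingers":1,"x":-3,"y":-3.85,"z":0,"ax":0,"ay":0,"az":0},
    {"fingers":1,"x":-3,"y":-3.85,"z":0,"ax":0,"ay":0,"az":0}
  ]
}}

```text
time: 2.2
eef_pos: [459.3, -0.2, 331.5]
ee_rot: [0.0, 0.205, 0.979, 0.0]
ft_force: [0.3, -0.5, 0.4]
opening: -0.3
finger_force: 0.0
```

Call:
{"op": "servo_tool", "data": {
  "commands": [
    {"fingers":1,"x":0,"y":0,"z":4,"ax":0,"ay":0,"az":-8},
    {"fingers":1,"x":0,"y":0,"z":4,"ax":0,"ay":0,"az":-8},
    {"fingers":1,"x":0,"y":0,"z":4,"ax":0,"ay":0,"az":-7.6},
    {"fingers":1,"x":0,"y":0,"z":0,"ax":0,"ay":0,"az":0}
  ]
}}

```text
time: 2.7
eef_pos: [457.6, 1.1, 209.6]
ee_rot: [-0.003, 0.001, 1.0, -0.0]
ft_force: [0.6, -0.3, 1.2]
opening: 0.0
finger_force: 0.0
```

Run:
```python
from t import *
s=read_state();print(s['time'],s['eef_pos'],s['ee_rot'],s['joints'],s['ft_force'])
im,m=grab('wrist','w1.png')
for c,a in tiles(im,400): print(c,a,onz(m,*c,58).round(1))
```

```text
2.7 [457.60075      1.06525388 209.56025275] [-2.52235347e-03  1.03346058e-03  9.99996217e-01 -3.67633630e-04] [-0.26604243  0.31986443  0.18071298  2.22081984 -0.09792995  0.61313517
  1.55488178] [ 0.60208846 -0.31734181  1.20325425]
(np.float64(266.3), np.float64(194.7)) 2316 [434.7 -43.3  58. ]
(np.float64(322.4), np.float64(195.8)) 2284 [435.7   1.8  58. ]
(np.float64(378.2), np.float64(196.7)) 2268 [436.5  46.6  58. ]
(np.float64(267.8), np.float64(248.1)) 2022 [479.8 -44.   58. ]
(np.float64(321.6), np.float64(248.9)) 2002 [480.5   1.   58. ]
(np.float64(372.0), np.float64(247.3)) 1658 [479.2  43.2  58. ]
```

View pics/w1.png

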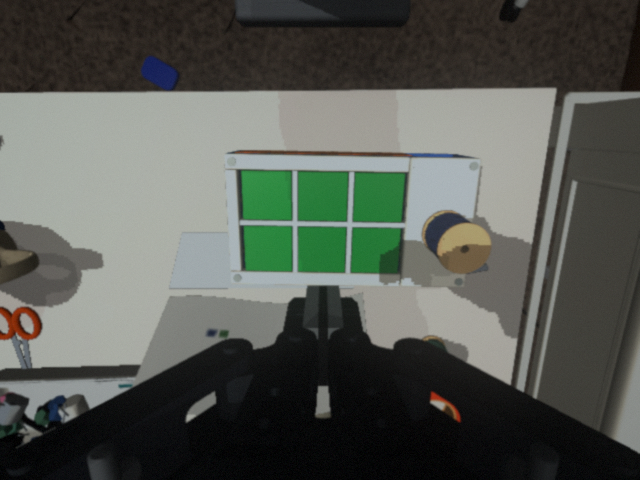

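The wrist view shows all six tiles at (267–378, 195–249). They lie at x≈436/481 and y≈−44/1/46, and the spool is clear at (465,247). I'll start on the back-right tile.

Call:
{"op": "servo_tool", "data": {
  "commands": [
    {"fingers":1,"x":-2.3,"y":-4.5,"z":0,"ax":0,"ay":0,"az":0},
    {"fingers":1,"x":0,"y":0,"z":5,"ax":0,"ay":0,"az":0},
    {"fingers":1,"x":0,"y":0,"z":5,"ax":0,"ay":0,"az":0},
    {"fingers":1,"x":0,"y":0,"z":3.5,"ax":0,"ay":0,"az":0},
    {"fingers":1,"x":0,"y":0,"z":0,"ax":0,"ay":0,"az":0},
    {"fingers":1,"x":0,"y":0,"z":0,"ax":0,"ay":0,"az":0}
  ]
}}

```text
time: 3.5
eef_pos: [483.3, -43.7, 78.1]
ee_rot: [0.001, 0.001, 1.0, -0.0]
ft_force: [-0.4, 0.0, 0.7]
opening: -0.1
finger_force: 0.0
```

Call:
{"op": "servo_tool", "data": {
  "commands": [
    {"fingers":1,"x":0.2,"y":0,"z":1.6,"ax":0,"ay":0,"az":0},
    {"fingers":1,"x":0,"y":0,"z":0.3,"ax":0,"ay":0,"az":0},
    {"fingers":1,"x":0,"y":0,"z":0,"ax":0,"ay":0,"az":0},
    {"fingers":1,"x":0,"y":0,"z":0,"ax":0,"ay":0,"az":0}
  ]
}}

```text
time: 4.0
eef_pos: [480.6, -43.7, 58.2]
ee_rot: [0.001, 0.001, 1.0, -0.0]
ft_force: [0.3, 2.0, 0.3]
opening: -0.1
finger_force: 0.0
```

Call:
{"op": "servo_tool", "data": {
  "commands": [
    {"fingers":1,"x":0,"y":0,"z":0.1,"ax":0,"ay":0,"az":0},
    {"fingers":1,"x":0,"y":0,"z":0,"ax":0,"ay":0,"az":0},
    {"fingers":1,"x":0,"y":0,"z":0,"ax":0,"ay":0,"az":0}
  ]
}}

```text
time: 4.38
eef_pos: [480.6, -43.7, 56.8]
ee_rot: [0.001, 0.0, 1.0, 0.0]
ft_force: [-1.0, 1.4, 7.0]
opening: 0.2
finger_force: 3.7
```

Back-right reads 7 N at about 1.2 mm, so it's stiff. Next is back-middle.

Call:
{"op": "servo_tool", "data": {
  "commands": [
    {"fingers":1,"x":0,"y":0,"z":-1.2,"ax":0,"ay":0,"az":0},
    {"fingers":1,"x":0,"y":4.5,"z":0,"ax":0,"ay":0,"az":0},
    {"fingers":1,"x":0,"y":0,"z":0,"ax":0,"ay":0,"az":0},
    {"fingers":1,"x":0,"y":0,"z":0.9,"ax":0,"ay":0,"az":0},
    {"fingers":1,"x":0,"y":0,"z":0.3,"ax":0,"ay":0,"az":0},
    {"fingers":1,"x":0,"y":0,"z":0,"ax":0,"ay":0,"az":0},
    {"fingers":1,"x":0,"y":0,"z":0,"ax":0,"ay":0,"az":0}
  ]
}}

```text
time: 5.25
eef_pos: [480.1, 0.8, 56.4]
ee_rot: [0.0, 0.001, 1.0, 0.0]
ft_force: [-1.1, 3.0, 9.4]
opening: 0.2
finger_force: 4.8
```

Call:
{"op": "servo_tool", "data": {
  "commands": [
    {"fingers":1,"x":0,"y":0,"z":-1.2,"ax":0,"ay":0,"az":0},
    {"fingers":1,"x":4.5,"y":0,"z":0,"ax":0,"ay":0,"az":0},
    {"fingers":1,"x":0,"y":0,"z":0,"ax":0,"ay":0,"az":0},
    {"fingers":1,"x":0,"y":0,"z":0.9,"ax":0,"ay":0,"az":0},
    {"fingers":1,"x":0,"y":0,"z":0.3,"ax":0,"ay":0,"az":0},
    {"fingers":1,"x":0,"y":0,"z":0,"ax":0,"ay":0,"az":0},
    {"fingers":1,"x":0,"y":0,"z":0,"ax":0,"ay":0,"az":0}
  ]
}}

```text
time: 6.12
eef_pos: [436.2, 1.0, 56.3]
ee_rot: [0.001, 0.001, 1.0, -0.0]
ft_force: [-1.3, -1.1, 10.2]
opening: 0.2
finger_force: 5.3
```

Back-middle (9.4 N) and front-middle (10.2 N) are both stiff. Next is front-right.

Call:
{"op": "servo_tool", "data": {
  "commands": [
    {"fingers":1,"x":0,"y":0,"z":-1.2,"ax":0,"ay":0,"az":0},
    {"fingers":1,"x":0,"y":-4.5,"z":0,"ax":0,"ay":0,"az":0},
    {"fingers":1,"x":0,"y":0,"z":0,"ax":0,"ay":0,"az":0},
    {"fingers":1,"x":0,"y":0,"z":0.9,"ax":0,"ay":0,"az":0},
    {"fingers":1,"x":0,"y":0,"z":0.3,"ax":0,"ay":0,"az":0},
    {"fingers":1,"x":0,"y":0,"z":0,"ax":0,"ay":0,"az":0},
    {"fingers":1,"x":0,"y":0,"z":0,"ax":0,"ay":0,"az":0}
  ]
}}

```text
time: 7.0
eef_pos: [434.9, -43.0, 56.2]
ee_rot: [-0.0, -0.0, 1.0, 0.0]
ft_force: [-0.0, 0.4, 0.1]
opening: -0.0
finger_force: 0.1
```

This one reads far softer, so I'll press further.

Call:
{"op": "servo_tool", "data": {
  "commands": [
    {"fingers":1,"x":0,"y":0,"z":0.1,"ax":0,"ay":0,"az":0},
    {"fingers":1,"x":0,"y":0,"z":0,"ax":0,"ay":0,"az":0},
    {"fingers":1,"x":0,"y":0,"z":0,"ax":0,"ay":0,"az":0}
  ]
}}

```text
time: 7.38
eef_pos: [435.0, -43.4, 55.4]
ee_rot: [-0.0, 0.0, 1.0, 0.0]
ft_force: [0.4, 2.4, 3.0]
opening: -0.1
finger_force: 1.5
```

Call:
{"op": "servo_tool", "data": {
  "commands": [
    {"fingers":1,"x":0,"y":0,"z":0.1,"ax":0,"ay":0,"az":0},
    {"fingers":1,"x":0,"y":0,"z":0,"ax":0,"ay":0,"az":0},
    {"fingers":1,"x":0,"y":0,"z":0,"ax":0,"ay":0,"az":0}
  ]
}}

```text
time: 7.75
eef_pos: [435.1, -44.0, 54.2]
ee_rot: [-0.0, 0.001, 1.0, -0.0]
ft_force: [-0.1, 0.0, 1.2]
opening: -0.0
finger_force: 0.0
```

Call:
{"op": "servo_tool", "data": {
  "commands": [
    {"fingers":1,"x":0,"y":0,"z":0.1,"ax":0,"ay":0,"az":0},
    {"fingers":1,"x":0,"y":0,"z":0.1,"ax":0,"ay":0,"az":0},
    {"fingers":1,"x":0,"y":0,"z":0.1,"ax":0,"ay":0,"az":0},
    {"fingers":1,"x":0,"y":0,"z":0,"ax":0,"ay":0,"az":0},
    {"fingers":1,"x":0,"y":0,"z":0,"ax":0,"ay":0,"az":0}
  ]
}}

```text
time: 8.38
eef_pos: [435.1, -43.9, 51.3]
ee_rot: [0.0, 0.001, 1.0, -0.0]
ft_force: [-0.3, -1.3, 5.6]
opening: 0.1
finger_force: 2.7
```

Run:
```python
from h import *
im,m=grab('scene');cv2.imwrite('pics/s2.png',cv2.resize(im[220:400,200:420,::-1],None,fx=3,fy=3))
```

```text
(no output)
```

View pics/s2.png

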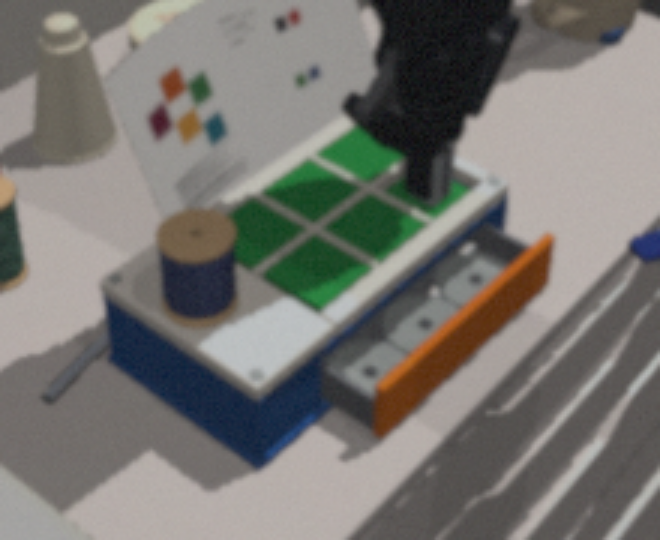

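The tray is out: its orange front runs from (380,410) to (550,250) in the crop. The spool is still standing. I'll lift straight up and check.

Call:
{"op": "servo_tool", "data": {
  "commands": [
    {"fingers":1,"x":0,"y":0,"z":-2,"ax":0,"ay":0,"az":0},
    {"fingers":1,"x":0,"y":0,"z":-5,"ax":0,"ay":0,"az":0},
    {"fingers":1,"x":0,"y":0,"z":-5,"ax":0,"ay":0,"az":0},
    {"fingers":1,"x":0,"y":0,"z":-3,"ax":0,"ay":0,"az":0},
    {"fingers":1,"x":0,"y":0,"z":0,"ax":0,"ay":0,"az":0},
    {"fingers":1,"x":0,"y":0,"z":0,"ax":0,"ay":0,"az":0},
    {"fingers":1,"x":0,"y":0,"z":0,"ax":0,"ay":0,"az":0}
  ]
}}

```text
time: 9.3
eef_pos: [434.5, -43.6, 200.2]
ee_rot: [-0.001, 0.0, 1.0, -0.0]
ft_force: [-0.3, -0.4, 0.4]
opening: 0.3
finger_force: 0.0
```

Run:
```python
from h import *
im,m=grab('scene','s3.png');print(read_state()['ft_force'])
```

```text
[ 0.65310732  0.53027641 -0.27517963]
```

View pics/s3.png

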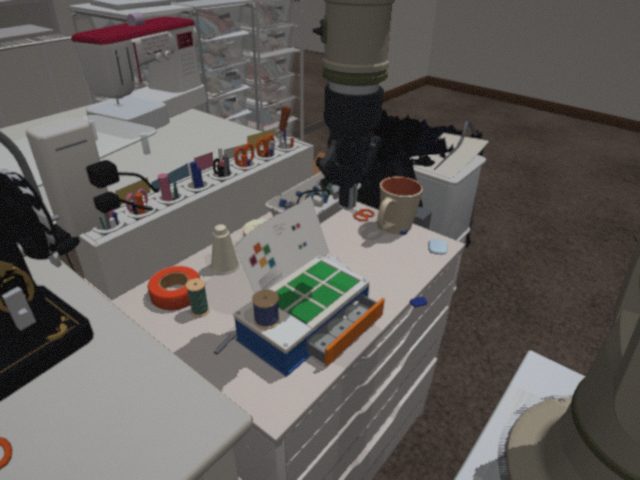

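The tray is open at (355,328) and the tiles are flush. The bystanders are where they started and the arm is clear, so I'll hand in.

```bash
python3 -c "
from cell import robot
print(robot.sign_off())"
```

```text
the job is handed in; nothing more can be done
None
```

The front-right tile was the button: pressing it about 6–7 mm in sprang the tray out, the last camera view shows the tile back up, the tray open and the bystanders in place, and the job is handed in.

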